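Stand the stay rod and hold a sprung cover just below its balance point

TASK

I am about to set the stay on the sprung cover of the cassette box. Take the steel stay rod out of its black block and stand it upright in the round holder cup, right down to the cup's floor, and let go of it. Then take the cover by its bar, swing it up until it has clearly gone past its balance point, ease it back down and finish while still holding it by the bar just below that point, about five to ten degrees short of it; keep the cover in hand the whole way so that it never flies open or drops shut, and do not disturb the other things.

Things in the scene. Friction and masses are not known exactly. Their poses are not given: they have to be found in the camera images.
- stay_rod: loose steel stay rod, 150 mm long, 90 g, standing upright at the start in the hole of the black parking block. Shaft 14 mm in diameter, chamfered at the foot; the upper 45 mm is a ringed grip head 20 mm in diameter. Origin: centre of the foot; +z runs up along the rod.
- rod_head (a point): middle of the rod's grip head, on its axis, 128 mm above the foot: the place to grip
- park_block: fixed black plastic block, 50 x 50 x 38 mm high, with one vertical blind hole 16 mm wide and 30 mm deep at its centre, in which the rod stands. Origin: centre of the underside, on the worktop. It may stand where the cup is in another start, and the cup where it is.
- cup: fixed round aluminium holder cup on a 56 mm square screwed-down flange: outside diameter 30 mm, inside diameter 22 mm, rim 48 mm above the worktop, inner floor 6 mm above the worktop. Origin: centre of the underside, z up.
- cup_floor (a point): centre of the cup's inner floor
- housing: fixed grey open-topped box, 170 mm deep (x) by 180 mm wide (y) by 75 mm high, with three cassettes lying in it and a white sprung cover on top. Origin: centre of the underside; its -x side is the front, where the bar is. It stands at a different place and yaw each time.
- cover (a joint): angle of the cover about its hinge, rad: 0 shut (level), growing as the front swings up, stop at 1.35. The cover weighs 0.8 kg; a hinge spring bears part of it. Balance point 0.90: below it the cover falls shut, above it the spring throws it open (about 0.7 N m per rad off balance; 1.7 N upward at the bar lifts it from shut). Almost no friction: it rests only shut or fully open.
- cover_bar (a point): middle of the cover's round steel bar: 12 mm in diameter, parallel to the hinge, 90 mm clear between its end arms, 42 mm free gap to the cover's front edge. Cover shut: 86 mm above the worktop, 52 mm in front of the box's front wall. It swings on a radius of 222 mm about the hinge and turns easily between the fingers, so the hand need not tilt with the cover.
- cover_hinge (a point): middle of the cover's hinge axis, at the far upper edge of the box, 80 mm above the worktop; the axis is level and runs along the housing's y
- loupe: black eye loupe, 37 mm in diameter and 34 mm high, standing on the worktop; leave it alone. Origin: centre of the underside.
- screwdriver: screwdriver with a red handle, 204 x 26 x 28 mm, lying near the front edge; leave it alone. Origin: centre of the underside.
- tweezers: steel tweezers, 121 x 18 x 8 mm, lying on the worktop; leave them alone. Origin: centre of the underside.
- marker: felt marker, 142 x 15 x 17 mm, lying on the worktop; leave it alone. Origin: centre of the underside.
Mind the look-alikes: they are no part of the job. Several things have the shape of the stay_rod; the one meant has the colours described above. There is more than one size of the cup; the job needs the larger.

How it is judged:
By the outcome, as a careful person would: the job done as asked, in the order asked, and still so for the second after the job is handed in, while the arm keeps its last pose, push and grip.
It also fails if it takes over 53 s, if anything falls off the work surface, if the arm or the gripper's body presses on something with over 40 N, if the wrist force passes 120 N, or if a joint passes its speed limit or range.

ROBOT

A 6-joint arm with a two-finger parallel gripper is mounted at the origin on a cart in front of the work surface, level with it; the furniture and walls round the work are solid. World frame = base frame: x ahead of the robot, y to its left, z up, the work surface at z = 0. Lengths are in m, angles in rad, forces in N, time in s.
With the tool pointing down it reaches from about 0.325 to 0.9 m from the base axis. Payload 3.5 kg.
Tool frame: the origin (TCP) lies at the very end of the fingers, on their centre line; the grasp point (between the pads) lies 19 mm behind it; z points along the fingers, y is the line along which they close (so a half turn about z gives the same grasp; the last joint's range is limited). The gripper opens to 85 mm and grips with 20 to 120 N. Pads are 22 mm wide; open, the fingers measure 114 mm over their backs; the gripper's body (76 mm by 85 mm) begins 54 mm behind the grasp point. The pads swing forward as they close: fully open they stand 13 mm farther back than shut.
Start: joints at [-1.383, 0.276, -0.026, 1.268, 0, 1.467], TCP at [0.179, -0.599, 0.231] pointing down, gripper open.
Joint ranges: [-3.12, 3.12], [-0.85, 1.88], [-1.08, 1.24], [-1.95, 2.15], [-1.57, 1.53], [-3.14, 3.14]. Speed limits (rad/s): [2.57, 2.57, 3.14, 3.14, 3.14, 3.14].

INTERFACE

Orientations are given as a unit quaternion [x, y, z, w].
In Python, from bench import env gives the robot as it stands. Calls block until the motion is done:
- env.reach(position, orientation): joint-space move of the TCP to a pose.
- env.move_linear(position, rotation=None, rate=0.15, guard=None): straight line of the TCP; rotation=None keeps the orientation; rate is the mean speed in m/s. With guard (N) it stops when the force on the tool has changed by that much, and returns True; else False.
- env.goto_joints(angles): joint-space move.
- env.grip(opening): opening from 0.0 (shut) to 1.0 (fully open); the grip force is fixed at half the most; returns when the fingers have stopped.
- env.dwell(seconds).
- env.solve_ik(position, orientation): joint angles nearest the present ones, or None.
- env.sense(): the state.
- env.camera(name): name is "side" or "top"; returns the picture (400x640x3 uint8, red, green, blue); there is no depth.
- env.camera_params(name): a dict with "intrinsics" (3x3 intrinsics, pixels), "k1" (the pictures are not rectified: a ray, as slopes to the right and down, at radius r is drawn at 1 + k1 r^2 times it, then the intrinsics apply), "extrinsics" (4x4, takes a point from camera to world coordinates). Camera axes: x right, y up, looking along -z (the intrinsics and any distortion apply to the point x, -y, -z); pixel columns grow to the right and rows downward; lengths in m; the calibration is good to about 2 mm. A picture is of the moment at which its call begins. camera_params takes no time and is no camera call.
A pose or a line that the arm cannot do raises env.IKError and nothing moves.
- env.close_job(): hands the job in; it is judged then, once.
Trained networks look in the newest picture that a camera, given by its name, has taken for a name from the list of things; names that differ only in an ending like _2 or _b are one class to them, and where a whole thing is asked for, a point or a joint stands for the part that bears it (a point fixed in the world has none). Each returns a list of dicts, best first, with "p" (0 to 1); they miss things now and then, are a little off and sometimes report something else, mostly with a low value. They report only what shows in the picture. A call takes as long as a camera call. They do not tell look-alikes from the thing itself.
- env.find_in(camera, label): "extent" ([centre column, centre row, width, height] in pixels, round what is visible of it).
- env.place_of(camera, label): "pixel" ([column, row] in pixels: a listed point, or the origin of a listed thing).
The state is a dict: "t": time; "joints": joint angles; "dq": joint speeds; "joint_efforts": joint torques, N m; "position": TCP position; "tcp_rot": TCP orientation; "contact_force": force on the tool from outside, world axes, zero at the start; "ft_torque": the same for the moment, N m; "opening": opening from 0.0 (shut) to 1.0 (fully open); "grasp_force": force on a finger pad.
Only numpy, scipy, OpenCV 4.12 (cv2) and the standard library are available. Lean on these libraries where they do the work, as an engineer would, in place of code of your own. Each camera call takes 0.05 s, during which the arm holds its last target. There are 200 camera calls.

## Working session

There is one attempt and no reset: what is moved stays moved. The work goes in short steps, each a Python script; the robot and the scene stay as the last script left them, time stands still between calls to the robot, and variables do not carry over. Pictures are saved under pics/ and viewed, at most 10 in all, crops included, and the job is handed in when it is done.

```bash
mkdir -p pics; ls; cat > h.py <<'E'
import numpy as np, cv2
from bench import env
def ray(cam,px):
    P=env.camera_params(cam);K=np.array(P["intrinsics"]);E=np.array(P["extrinsics"])
    d=(np.array([px[0]-K[0,2],px[1]-K[1,2]]))/[K[0,0],K[1,1]]
    u=d.copy()
    for _ in range(30): u=d/(1+P["k1"]*(u@u))
    v=E[:3,:3]@np.array([u[0],-u[1],-1]);return E[:3,3],v/np.linalg.norm(v)
def onz(cam,px,z):
    o,v=ray(cam,px);return o+v*(z-o[2])/v[2]
def tri(p1,p2):
    (o1,v1),(o2,v2)=ray("top",p1),ray("side",p2)
    A=np.stack([v1,-v2],1);s=np.linalg.lstsq(A,o2-o1,rcond=None)[0]
    a=o1+v1*s[0];b=o2+v2*s[1];return (a+b)/2,np.linalg.norm(a-b)
def proj(cam,p):
    P=env.camera_params(cam);K=np.array(P["intrinsics"]);E=np.array(P["extrinsics"])
    c=E[:3,:3].T@(np.array(p)-E[:3,3]);u=np.array([c[0],-c[1]])/-c[2];u=u*(1+P["k1"]*(u@u))
    return u*[K[0,0],K[1,1]]+[K[0,2],K[1,2]]
E
python3 - <<'E'
from h import *
np.set_printoptions(precision=3,suppress=True)
for c in("top","side"):
    im=env.camera(c);cv2.imwrite(f"pics/{c}0.png",im[...,::-1]);print(c,env.camera_params(c))
    for l in("rod_head","stay_rod","cup_floor","cup","park_block","cover_bar","cover_hinge","housing"):
        print(l,[(np.round(d["pixel"],1).tolist(),round(d["p"],2)) for d in env.place_of(c,l)])
print(env.sense())
E
```

```text
pics
top {'intrinsics': array([[419.991,   0.   , 320.947],
       [  0.   , 419.991, 195.169],
       [  0.   ,   0.   ,   1.   ]]), 'k1': 0.014455712297154723, 'extrinsics': array([[-0.021,  0.984, -0.179,  0.383],
       [-1.   , -0.023, -0.007, -0.098],
       [-0.011,  0.178,  0.984,  1.078],
       [ 0.   ,  0.   ,  0.   ,  1.   ]])}
rod_head [([313.5, 194.2], 0.44), ([393.9, 240.4], 0.42)]
stay_rod [([389.8, 245.9], 0.69), ([395.2, 237.8], 0.66)]
cup_floor [([333.3, 250.3], 0.87), ([236.7, 179.2], 0.75), ([284.9, 247.9], 0.5)]
cup [([334.4, 253.2], 0.85), ([286.0, 246.9], 0.8)]
park_block [([388.6, 248.9], 0.85)]
cover_bar [([215.6, 222.2], 0.74), ([343.3, 203.9], 0.38)]
cover_hinge [([240.9, 142.7], 0.73)]
housing [([237.6, 176.4], 0.97)]
side {'intrinsics': array([[430.593,   0.   , 320.27 ],
       [  0.   , 430.593, 201.871],
       [  0.   ,   0.   ,   1.   ]]), 'k1': 0.02000341761265317, 'extrinsics': array([[ 1.   ,  0.012, -0.025,  0.512],
       [-0.027,  0.486, -0.873, -1.186],
       [ 0.002,  0.874,  0.487,  0.689],
       [ 0.   ,  0.   ,  0.   ,  1.   ]])}
rod_he
[... 151 characters left out ...]
5, 169.4], 0.51)]
cup [([282.7, 228.9], 0.76), ([288.1, 207.6], 0.57), ([254.7, 244.8], 0.38)]
park_block [([284.2, 254.1], 0.89)]
cover_bar [([304.1, 164.1], 0.76)]
cover_hinge [([364.8, 168.2], 0.67)]
housing [([343.0, 195.0], 0.94)]
{'t': 0.9, 'joints': array([-1.383,  0.276, -0.026,  1.268, -0.   ,  1.467]), 'dq': array([ 0.001,  0.001,  0.002,  0.002, -0.001,  0.   ]), 'joint_efforts': array([  0.   , -44.548,  29.557,   0.001,  -0.   ,   0.   ]), 'position': array([ 0.179, -0.599,  0.231]), 'tcp_rot': array([ 0.989,  0.145, -0.   , -0.   ]), 'contact_force': array([-0.903, -0.564,  1.29 ]), 'ft_torque': array([ 0.015, -0.028,  0.017]), 'grasp_force': 0.0, 'opening': 0.9998824646763763}
```

View pics/top0.png

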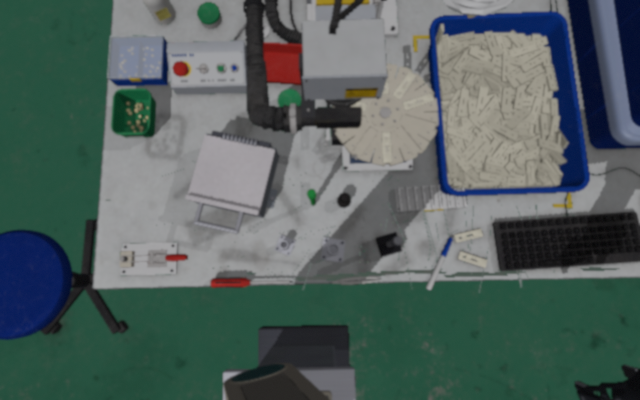

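View pics/side0.png

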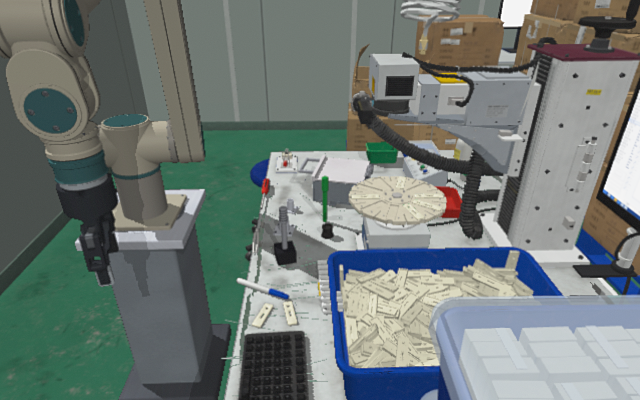

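```bash
python3 - <<'E'
from h import *
np.set_printoptions(precision=4,suppress=True)
print("head",tri([393.9,240.4],[279.8,213.9]))
print("block",onz("top",[388.6,248.9],0),onz("side",[284.2,254.1],0))
print("cups",[tri(a,b) for a,b in(([333.3,250.3],[282.7,228.9]),([284.9,247.9],[288.1,207.6]))])
print("cups top",onz("top",[334.4,253.2],0),onz("top",[286,246.9],0))
print("bar",tri([215.6,222.2],[304.1,164.1]))
print("hinge",tri([240.9,142.7],[364.8,168.2]))
print("hous",tri([237.6,176.4],[343,195]))
for c,x0,y0,x1,y1 in(("top",180,120,440,290),("side",220,130,450,290)):
    im=cv2.imread(f"pics/{c}0.png")[y0:y1,x0:x1];cv2.imwrite(f"pics/{c}0c.png",cv2.resize(im,None,fx=3,fy=3,interpolation=cv2.INTER_CUBIC))
E
```

```text
head (array([ 0.4424, -0.2517,  0.1364]), np.float64(0.010660862391789042))
block [ 0.4359 -0.2588  0.    ] [ 0.4421 -0.2356  0.    ]
cups [(array([ 0.4338, -0.1181,  0.0056]), np.float64(0.0025272030077486776)), (array([0.4438, 0.0046, 0.0068]), np.float64(2.8485187438283237e-05))]
cups top [ 0.428  -0.1207  0.    ] [0.4466 0.0024 0.    ]
bar (array([0.4993, 0.1605, 0.0883]), np.float64(0.008279753199217333))
hinge (array([0.6953, 0.1015, 0.0971]), np.float64(0.0001835083820325754))
hous (array([ 0.6333,  0.132 , -0.0172]), np.float64(0.009382110913373683))
```

The top view shows the housing at (235,170) with its bar at (217,220). The black block is at (388,245), the candidate cups are at (333,250) and (286,245), and a green look-alike rod stands at (312,195). In the side view the steel rod stands in the block at (284,230). I'll look closer at the cups.

View pics/top0c.png

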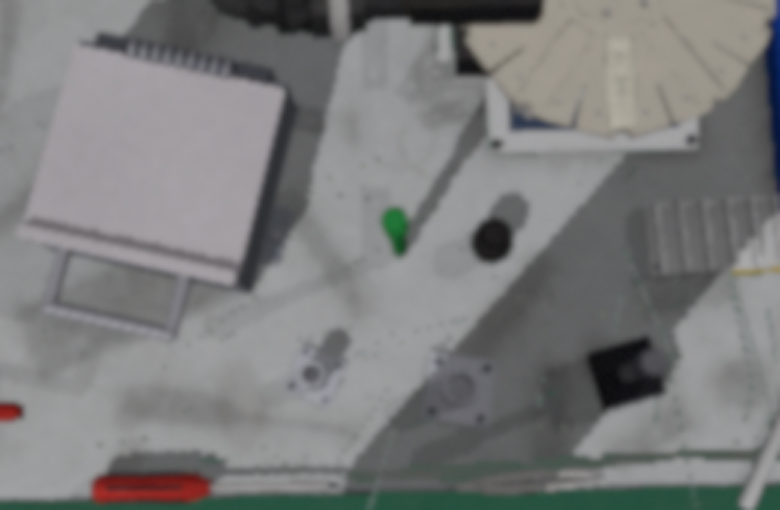

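View pics/side0c.png

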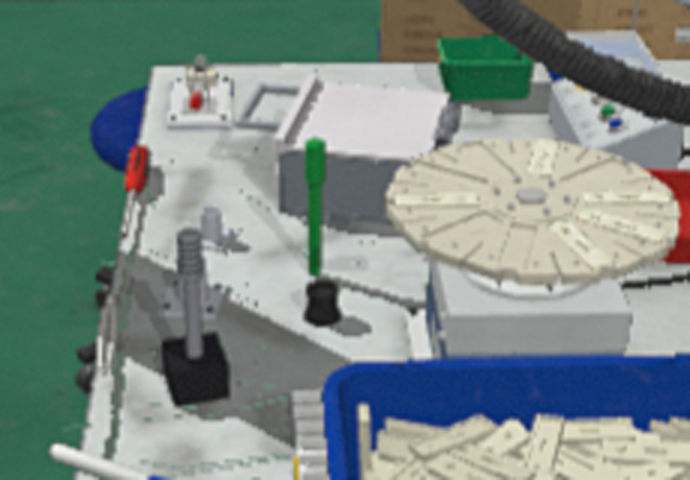

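The large cup is at top px (333,249), beside the block, and the small one is at (284,244). The steel rod's head top is at top px (398,239.7) and side px (282.7,207.3). The bar's middle is at top px (216,227). The detector was about 5 px off there.

```bash
python3 - <<'E'
from h import *
np.set_printoptions(precision=4,suppress=True)
T=lambda x,y:[180+x/3-.33,120+y/3-.33]; S=lambda x,y:[220+x/3-.33,130+y/3-.33]
print("headtop",tri(T(655,360),S(189,233)),onz("top",T(655,360),.158))
print("foot at hole, side",onz("side",S(194,352),.038),"block top c",onz("top",T(626,373),.03))
print("cup flange",onz("top",T(461,387),.006),"rim",onz("top",T(458,384),.048))
print("flange side",tri(T(461,387),S(193,300)))
print("bar",tri(T(108,322),S(249,107)),onz("top",T(108,322),.086))
a,b=onz("top",T(45,310),.09),onz("top",T(172,333),.09);print("bar dir",b-a,np.linalg.norm(b-a))
for p in((83,43),(288,88),(22,228),(240,285)):print("corner",onz("top",T(*p),.085))
print("green",tri(T(393,220),S(315,150)))
im=env.camera("side")
for q in ([.435,-.25,.1],[.5,.16,.086]):print(proj("top",q),proj("side",q))
for l in("cup","cup_floor"):
  env.camera("top");print([ (d["extent"],d["p"]) for d in env.find_in("top",l)])
E
```

```text
headtop (array([ 0.4465, -0.2568,  0.1578]), np.float64(0.0022378650632455086)) [ 0.4476 -0.2566  0.158 ]
foot at hole, side [ 0.4449 -0.2567  0.038 ] block top c [ 0.4464 -0.2543  0.03  ]
cup flange [ 0.4392 -0.1182  0.006 ] rim [ 0.4394 -0.115   0.048 ]
flange side (array([ 0.4378, -0.1184,  0.003 ]), np.float64(0.003030842130903095))
bar (array([0.4914, 0.1618, 0.0826]), np.float64(0.0024257082139683478)) [0.4922 0.1611 0.086 ]
bar dir [-0.0205 -0.1006  0.    ] 0.10264460458644298
corner [0.7236 0.1873 0.085 ]
corner [0.6811 0.0184 0.085 ]
corner [0.5696 0.2322 0.085 ]
corner [0.5195 0.0569 0.085 ]
green (array([ 0.5578, -0.0675,  0.14  ]), np.float64(0.002219338408446494))
[391.1796 247.0862] [279.6339 225.6176]
[216.2049 223.7303] [305.527  164.5658]
[([333.4, 250.3, 25.9, 22.1], 0.88), ([283.0, 245.8, 14.7, 13.8], 0.77), ([385.8, 244.6, 26.0, 24.4], 0.46), ([354.4, 282.5, 46.5, 8.3], 0.19)]
[([331.2, 249.8, 24.5, 23.3], 0.86), ([284.9, 245.8, 20.5, 15.8], 0.67)]
```

```bash
cat >> h.py <<'E'
def q(phi): return [np.cos(phi/2),np.sin(phi/2),0,0]
def st(m=""):
    s=env.sense();print(m,"t%.1f"%s["t"],np.round(s["position"],4),"F",np.round(s["contact_force"],1),"op %.3f gf %.0f"%(s["opening"],s["grasp_force"]),"j",np.round(s["joints"],2),flush=True);return s
def shot(n):
    for c in("top","side"): cv2.imwrite(f"pics/{n}_{c}.png",env.camera(c)[...,::-1])
def crop(f,x0,y0,x1,y1,k=4): 
    im=cv2.imread(f"pics/{f}.png")[y0:y1,x0:x1];return cv2.resize(im,None,fx=k,fy=k,interpolation=cv2.INTER_CUBIC)
E
python3 - <<'E'
from h import *
env.reach([.446,-.256,.25],q(0));st("above")
env.grip(0.7)
print(env.move_linear([.446,-.256,.117],rate=.12,guard=8));st("down")
env.grip(0.0);st("gripped")
shot("g1")
a=crop("g1_top",350,190,450,290);b=crop("g1_side",230,160,330,260)
cv2.imwrite("pics/g1.png",np.hstack([a,b]))
E
```

```text
above t2.8 [ 0.4459 -0.2567  0.25  ] F [-0.6 -0.1  0. ] op 0.997 gf 0 j [-0.65  0.07 -0.23  1.27 -0.    2.49]
False
down t4.4 [ 0.4466 -0.2565  0.1178] F [ 0.8 -0.6 -0.5] op 0.702 gf 0 j [-0.65  0.17 -0.41  0.98 -0.    2.49]
gripped t4.8 [ 0.4464 -0.2557  0.1177] F [0.  2.  4.8] op 0.213 gf 58 j [-0.65  0.17 -0.41  0.98  0.    2.49]
```

View pics/g1.png

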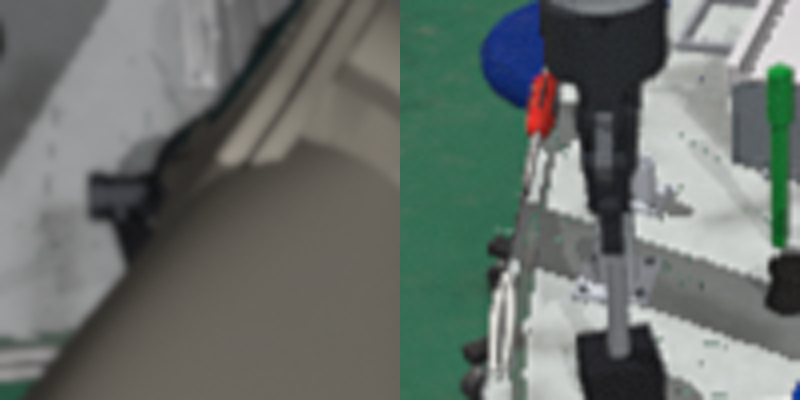

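The fingers hold the rod head with the shaft centred under them (side px about (284,230)). Next I lift it and carry it to the cup.

```bash
python3 - <<'E'
from h import *
x=env.sense()["position"]
env.move_linear([x[0],x[1],.20],rate=.12);st("lift")
env.move_linear([.438,-.117,.20],rate=.15);st("over")
env.move_linear([.438,-.117,.172],rate=.1,guard=8);st("low")
shot("c1")
a=crop("c1_top",290,200,390,300);b=crop("c1_side",230,150,330,250)
cv2.imwrite("pics/c1.png",np.hstack([a,b]))
for z in(.048,.006):print(proj("side",[.438,-.117,z]))
E
```

```text
lift t5.8 [ 0.4458 -0.2554  0.199 ] F [-0.6  0.2 -2.1] op 0.216 gf 59 j [-0.65  0.1  -0.31  1.16 -0.    2.5 ]
over t6.9 [ 0.4382 -0.1174  0.2001] F [ 0.9  0.2 -0.7] op 0.216 gf 59 j [-0.4  -0.01 -0.42  1.16 -0.    2.74]
low t7.3 [ 0.4376 -0.1173  0.1716] F [ 0.6  0.1 -0.8] op 0.217 gf 59 j [-0.4   0.01 -0.47  1.09 -0.    2.74]
[284.00705429 216.2311239 ]
[284.56836374 228.50255411]
```

View pics/c1.png

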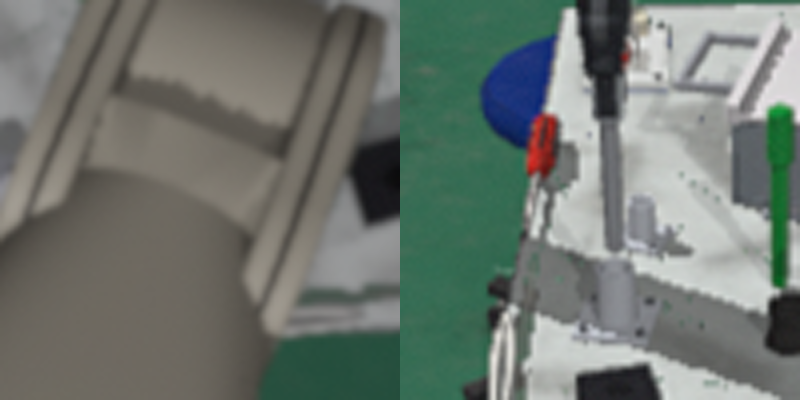

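The rod foot (px 283.5,212) is on the cup axis (rim px 283.7,216), so I can lower it.

```bash
python3 - <<'E'
from h import *
print(env.move_linear([.438,-.117,.105],rate=.05,guard=6));s=st("down")
E
```

```text
True
down t8.4 [ 0.4378 -0.1169  0.1157] F [0.1 0.5 6. ] op 0.219 gf 59 j [-0.4   0.07 -0.54  0.97  0.    2.74]
```

The contact is at exactly the height expected for the cup floor. I release, retreat, and look at the rod and the bar.

```bash
python3 - <<'E'
from h import *
env.grip(0.6);x=env.sense()["position"]
env.move_linear([x[0],x[1],.25],rate=.15);st("up")
# head toward standby before the bar
yaw=-.26
for p in(yaw,yaw+np.pi,yaw-np.pi):
    print(p,env.solve_ik([.47,.165,.22],q(p)))
env.move_linear([.40,.05,.28],rate=.2);st("away")
shot("d1")
a=crop("d1_top",190,120,350,280,2.5);b=crop("d1_side",230,130,390,290,2.5)
cv2.imwrite("pics/d1.png",np.hstack([a,b]))
E
```

```text
up t9.9 [ 0.4356 -0.116   0.249 ] F [-0.5  0.5 -0.2] op 0.601 gf 0 j [-0.4  -0.04 -0.35  1.27  0.    2.74]
-0.26 [ 0.20777115  0.05792637 -0.31164291  1.20122704  0.         -2.67382151]
2.8815926535897933 [ 0.20777115  0.05792637 -0.31164291  1.20122704  0.          0.46777115]
-3.401592653589793 [ 0.20777115  0.05792637 -0.31164291  1.20122704  0.          0.46777115]
away t10.9 [0.3999 0.0497 0.2796] F [-0.5 -0.1  0.7] op 0.598 gf 0 j [-0.04 -0.15 -0.38  1.34  0.    3.1 ]
```

View pics/d1.png

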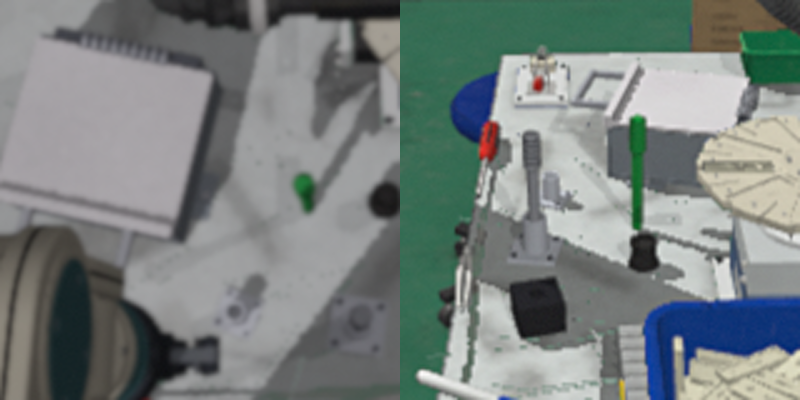

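The rod stands upright in the large cup (side px about (443,207)). I'll refine the bar's line and yaw by rectifying the first top image in the plane of the bar.

```bash
python3 - <<'E'
from h import *
im=cv2.cvtColor(cv2.imread("pics/top0.png"),cv2.COLOR_BGR2GRAY).astype(np.float32)
c=np.array([.492,.161])
us=np.arange(-.03,.075,.003);vs=np.arange(-.035,.036,.005)
best=[]
for yaw in np.arange(-.36,-.14,.02):
    ex=np.array([np.cos(yaw),np.sin(yaw)]);ey=np.array([-ex[1],ex[0]])
    M=np.array([[proj("top",[*(c+u*ex+v*ey),.086]) for v in vs] for u in us],np.float32)
    p=cv2.remap(im,M[...,0],M[...,1],cv2.INTER_LINEAR).mean(1)
    best.append((p.std(),yaw,np.abs(np.diff(p[:18])).sum(),p))
    print("%.2f %.2f %.1f"%(yaw,p.std(),best[-1][2]))
b=max(best,key=lambda b:b[2]);print(b[1])
for u,v in zip(us,b[3]):print("%+.0f:%d"%(u*1000,v),end=" ")
E
```

```text
-0.36 10.98 50.4
-0.34 11.52 55.0
-0.32 12.04 61.6
-0.30 12.48 69.0
-0.28 12.82 75.3Traceback (most recent call last):
  File "<stdin>", line 8, in <module>
  File "h.py", line 16, in proj
    P=env.camera_params(cam);K=np.array(P["intrinsics"]);E=np.array(P["extrinsics"])
ValueError: time passes only in moves, steps and waits
```

```bash
sed -i 's/env\.camera_params(cam)/cp(cam)/; s/^def ray/import functools\n@functools.lru_cache\ndef cp(cam): return env.camera_params(cam)\ndef ray/' h.py
python3 - <<'E'
from h import *
env.dwell(.05)
im=cv2.cvtColor(cv2.imread("pics/top0.png"),cv2.COLOR_BGR2GRAY).astype(np.float32)
c=np.array([.492,.161])
us=np.arange(-.03,.075,.003);vs=np.arange(-.035,.036,.005)
best=[]
for yaw in np.arange(-.30,-.14,.02):
    ex=np.array([np.cos(yaw),np.sin(yaw)]);ey=np.array([-ex[1],ex[0]])
    M=np.array([[proj("top",[*(c+u*ex+v*ey),.086]) for v in vs] for u in us],np.float32)
    p=cv2.remap(im,M[...,0],M[...,1],cv2.INTER_LINEAR).mean(1)
    best.append((p.std(),yaw,np.abs(np.diff(p[:18])).sum(),p))
    print("%.2f %.2f %.1f"%(yaw,p.std(),best[-1][2]))
b=max(best,key=lambda b:b[2]);print(b[1])
for u,v in zip(us,b[3]):print("%+.0f:%d"%(u*1000,v),end=" ")
E
```

```text
-0.30 12.48 69.0
-0.28 12.82 75.3
-0.26 13.02 79.9
-0.24 13.07 82.0
-0.22 12.96 81.1
-0.20 12.71 77.5
-0.18 12.33 71.3
-0.16 11.88 64.2
-0.23999999999999994
-30:139 -27:139 -24:138 -21:137 -18:135 -15:131 -12:127 -9:124 -6:123 -3:132 -0:138 +3:123 +6:103 +9:107 +12:116 +15:117 +18:117 +21:117 +24:118 +27:119 +30:119 +33:120 +36:121 +39:121 +42:120 +45:112 +48:113 +51:139 +54:156 +57:157 +60:145 +63:122 +66:114 +69:131 +72:150
```

```bash
cat >> h.py <<'E'
YAW=-.235; EX=np.array([np.cos(YAW),np.sin(YAW)]); BAR=np.array([.4925,.161]); HZ=.080; R=.222
HINGE=BAR+EX*R*np.cos(.027)
PHI=YAW+np.pi/2
E
python3 - <<'E'
from h import *
env.reach([*BAR,.22],q(PHI));st("above")
env.grip(.38)
print(env.move_linear([*BAR,.069],rate=.12,guard=8));st("down")
shot("b1")
a=crop("b1_top",180,140,280,240);b=crop("b1_side",260,110,360,210)
cv2.imwrite("pics/b1.png",np.hstack([a,b]))
E
```

```text
above t12.1 [0.4925 0.1605 0.22  ] F [0.2 0.5 0.3] op 0.599 gf 0 j [ 0.19  0.09 -0.27  1.2  -0.    2.  ]
False
down t13.8 [0.4933 0.1612 0.0698] F [ 0.6  0.9 -0.7] op 0.385 gf 0 j [ 0.19  0.23 -0.46  0.88 -0.    2.  ]
```

View pics/b1.png

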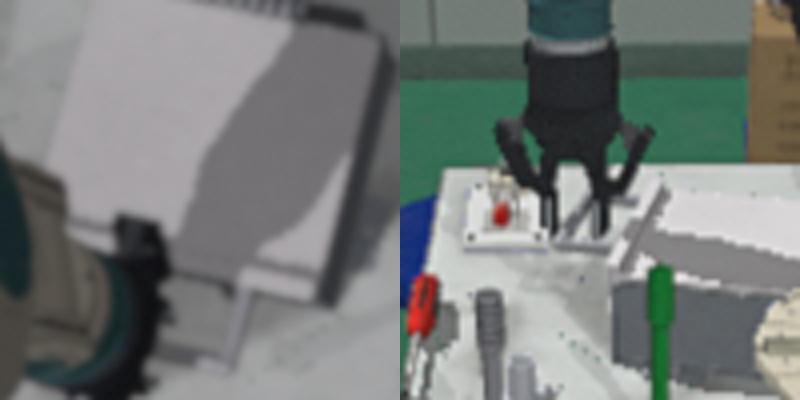

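The fingers straddle the bar: side px about (397,167) and (409,167), with the bar between them and clear of the cover edge. Next I grip and raise a little to check.

```bash
cat >> h.py <<'E'
def tcp(th,p0):
    a=th+.027
    d=R*(np.cos(.027)-np.cos(a)); return [*(p0[:2]+EX*d), p0[2]+R*(np.sin(a)-np.sin(.027))]
def swing(ths,p0,rate):
    for th in ths:
        env.move_linear(tcp(th,p0),rate=rate); s=env.sense()
        print("th %.2f z %.4f err %s F %s op %.3f gf %.0f t %.1f"%(th,s["position"][2],np.round((s["position"]-tcp(th,p0))*1e3,1),np.round(s["contact_force"],1),s["opening"],s["grasp_force"],s["t"]),flush=True)
E
python3 - <<'E'
from h import *
env.grip(0);s=st("grip")
p0=s["position"];np.save("p0.npy",p0)
swing([.08,.16,.24,.32],p0,.05)
for c in("top","side"):
    im=env.camera(c);cv2.imwrite(f"pics/e1_{c}.png",im[...,::-1])
    print([(np.round(d["pixel"],1),round(d["p"],2)) for d in env.place_of(c,"cover_bar")],proj(c,np.array(tcp(.32,p0))+[0,0,.017]))
E
```

```text
grip t14.3 [0.4931 0.161  0.0696] F [-1.   0.1  2.3] op 0.119 gf 58 j [ 0.19  0.23 -0.46  0.88 -0.    2.  ]
th 0.08 z 0.0872 err [-0.2  0.  -0.1] F [ 2.7  0.2 -4. ] op 0.117 gf 58 t 14.8
th 0.16 z 0.1049 err [-0.3 -0.   0.1] F [ 1.5  1.  -3.4] op 0.114 gf 58 t 15.3
th 0.24 z 0.1222 err [-0.5 -0.   0. ] F [-0.5  0.1 -3. ] op 0.116 gf 58 t 15.8
th 0.32 z 0.1390 err [-0.7  0.  -0. ] F [-3.   0.2 -2. ] op 0.112 gf 59 t 16.3
[(array([209.4, 217.6]), 0.98)] [209.04790833 217.51781187]
[(array([306.7, 144.1]), 0.97)] [306.9902507  145.50107969]
```

The cover is in hand and the prediction matches the images. I continue past balance to about 1.06, then come back.

```bash
python3 - <<'E'
from h import *
p0=np.load("p0.npy")
swing([.4,.5,.6,.7],p0,.06)
if np.linalg.norm(env.sense()["contact_force"])<20: swing([.8,.9,.98,1.06],p0,.05)
shot("e2")
E
```

```text
th 0.40 z 0.1567 err [-0.6 -0.1  1.2] F [-6.6  1.7  1.5] op 0.115 gf 59 t 16.9
th 0.50 z 0.1765 err [-1.  -0.1  1.3] F [-8.4  1.6  2.7] op 0.113 gf 59 t 17.5
th 0.60 z 0.1958 err [-1.1 -0.1  2. ] F [-10.4   1.3   5.8] op 0.111 gf 59 t 18.0
th 0.70 z 0.2136 err [-1.4 -0.2  2.4] F [-12.4   0.6   7.5] op 0.114 gf 59 t 18.5
th 0.80 z 0.2307 err [-1.  -0.4  3.7] F [-13.4  -0.8  10.2] op 0.113 gf 59 t 19.1
th 0.90 z 0.2456 err [-0.8 -0.6  4.4] F [-11.9  -0.7  12.5] op 0.113 gf 59 t 19.7
th 0.98 z 0.2561 err [ 0.6 -1.   4.9] F [-9.5 -1.1 12.1] op 0.110 gf 61 t 20.2
th 1.06 z 0.2650 err [ 1.7 -1.4  5. ] F [-6.6 -2.8 10.3] op 0.116 gf 62 t 20.7
```

Forces stay small: about 13 N radial, from a slight path mismatch. I check the actual angle in the images before coming back.

```bash
python3 - <<'E'
from h import *
p0=np.load("p0.npy");px={}
for c in("top","side"):
    env.camera(c)
    for l in("cover_bar","cover_hinge"):
        r=env.place_of(c,l);print(c,l,[(np.round(d["pixel"],1),round(d["p"],2)) for d in r]);px[c,l]=r[0]["pixel"] if r else None
t=env.sense()["position"]+[0,0,.017]
print("exp bar",t,proj("top",t),proj("side",t))
for l in("cover_bar","cover_hinge"):
    if px["top",l] is not None and px["side",l] is not None: print(l,tri(px["top",l],px["side",l]))
print("hinge model",HINGE)
a=crop("e2_top",180,110,280,210);b=crop("e2_side",270,70,370,170)
cv2.imwrite("pics/e2.png",np.hstack([a,b]))
# circle fit of actual tcp path: free hinge shift with R fixed
th=np.array([.16,.32,.5,.6,.7,.8,.9,.98,1.06]);e=np.array([[-.3,.1],[-.7,0],[-1,1.3],[-1.1,2],[-1.4,2.4],[-1,3.7],[-.8,4.4],[.6,4.9],[1.7,5]])*1e-3
u=R*(np.cos(.027)-np.cos(th+.027))+e[:,0];w=R*(np.sin(th+.027)-np.sin(.027))+e[:,1]
u=np.r_[0,u];w=np.r_[0,w]
from scipy.optimize import least_squares
f=least_squares(lambda x:np.hypot(u-x[0],w-x[1])-R,[.222,-.006]);print(f.x,np.round(f.fun*1e3,2))
print(np.arctan2(w-f.x[1],f.x[0]-u)-np.arctan2(-f.x[1],f.x[0]))
E
```

```text
top cover_bar [(array([204.8, 153.7]), 0.62)]
top cover_hinge [(array([240.2, 142.1]), 0.7), (array([349.9, 281.4]), 0.26)]
side cover_bar [(array([339.5, 114.1]), 0.87)]
side cover_hinge [(array([365.9, 170. ]), 0.66)]
exp bar [0.61008064 0.13200118 0.28197787] [206.10370567 156.45607011] [339.67738154 110.62239401]
cover_bar (array([0.61449245, 0.13766432, 0.27029858]), np.float64(0.008958152690911637))
cover_hinge (array([0.69962361, 0.10494858, 0.0889013 ]), np.float64(0.00011207096357468605))
hinge model [0.70831949 0.1093277 ]
[ 0.22246175 -0.00126458] [ 0.47  0.02 -0.39 -0.36 -0.25 -0.08  0.3   0.55  0.11 -0.3 ]
[0.         0.16012349 0.31934114 0.5044435  0.60700427 0.70765696
 0.81307524 0.91560354 1.00194592 1.08650588]
```

View pics/e2.png

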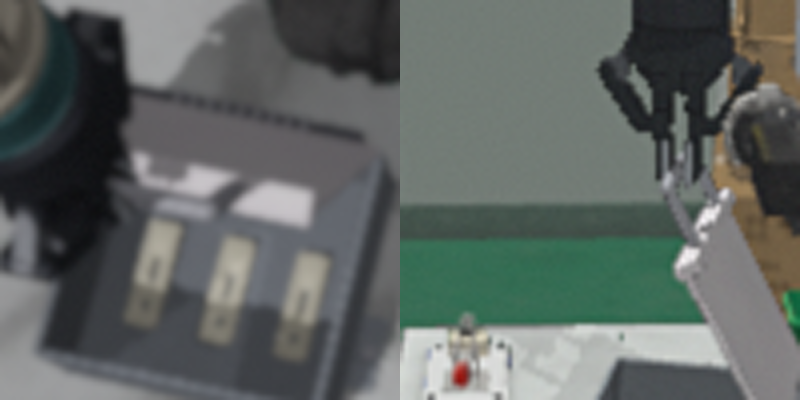

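The cover is clearly past balance at about 1.0–1.09, with the bar still between the fingertips (side px about (340,114)). I ease it back along the circle fitted to the actual path and measure again.

```bash
python3 - <<'E'
from h import *
import h
p0=np.load("p0.npy")
C=np.array([.2225,-.0013]);a0=np.arctan2(.0013,.2225)
h.tcp=lambda th,p:[*(p[:2]+EX*(C[0]-R*np.cos(th+a0))),p[2]+C[1]+R*np.sin(th+a0)]
swing([1.02,.96,.9,.84,.79],p0,.03)
px={}
for c in("top","side"):
    im=env.camera(c);cv2.imwrite(f"pics/e3_{c}.png",im[...,::-1])
    for l in("cover_bar","cover_hinge"):
        r=env.place_of(c,l);px[c,l]=r[0]["pixel"] if r else None;print(c,l,[(np.round(d["pixel"],1),round(d["p"],2)) for d in r])
s=env.sense();t=s["position"]+[0,0,.0165];print("exp bar",t,proj("top",t),proj("side",t))
if px["top","cover_bar"] and px["side","cover_bar"]:print(tri(px["top","cover_bar"],px["side","cover_bar"]))
for th in(.70,.77,.84,.9):
    b=[*(HINGE-EX*R*np.cos(th+.027)),HZ+R*np.sin(th+.027)];print(th,np.round(b,4),proj("top",b),proj("side",b))
a=crop("e3_top",180,110,280,210);b=crop("e3_side",270,70,370,170)
cv2.imwrite("pics/e3.png",np.hstack([a,b]))
E
```

```text
th 1.02 z 0.2582 err [ 0.5 -1.   0.1] F [ 0.3 -5.5 -1.4] op 0.115 gf 60 t 21.6
th 0.96 z 0.2514 err [ 1.2 -1.1  0.6] F [ 0.8 -5.3 -0.6] op 0.110 gf 60 t 22.2
th 0.90 z 0.2435 err [ 0.4 -0.7  0.5] F [-2.3 -4.7  1.5] op 0.110 gf 60 t 22.8
th 0.84 z 0.2344 err [ 0.1 -0.4 -0. ] F [-0.4 -4.9  0.3] op 0.112 gf 61 t 23.4
th 0.79 z 0.2273 err [ 0.7 -0.5  0.4] F [-1.  -5.7  0.5] op 0.115 gf 61 t 23.9
top cover_bar [(array([202.9, 183.9]), 0.68), (array([239.7, 139.2]), 0.43)]
top cover_hinge [(array([240.6, 142.9]), 0.63)]
side cover_bar [(array([323.1, 122.7]), 0.72), (array([281.4, 189.4]), 0.66)]
side cover_hinge [(array([364.1, 170.5]), 0.83), (array([283.2, 226.5]), 0.64)]
exp bar [0.55921173 0.14493012 0.24389556] [204.32618417 185.87345728] [323.26363621 121.14650747]
(array([0.56169676, 0.14939724, 0.23791606]), np.float64(0.005817194631869221))
0.7 [0.547  0.1479 0.2275] [204.95334878 193.28413216] [319.42626065 125.76635551]
0.77 [0.5574 0.1455 0.2388] [204.75865874 187.23067235] [322.6977384  122.63544084]
0.84 [0.5686 0.1428 0.2493] [204.76607096 180.76779897] [326.23623491 119.72204138]
0.9 [0.5787 0.1404 0.2576] [204.93773448 174.93321079] [329.47024877 117.41274581]
```

View pics/e3.png

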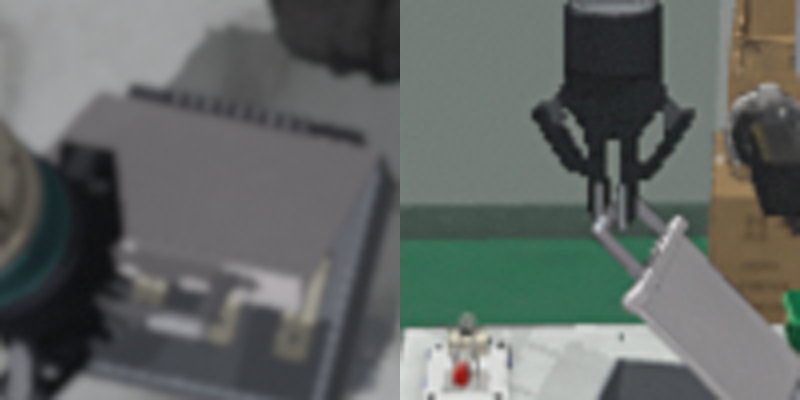

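The estimates give 0.77–0.80 rad, and the bar is well held (side px about (323,122)). I check the cover's edge slope numerically, then ease down by a further 0.02.

```bash
python3 - <<'E'
from h import *
import h
p0=np.load("p0.npy")
C=np.array([.2225,-.0013]);a0=np.arctan2(.0013,.2225)
h.tcp=lambda th,p:[*(p[:2]+EX*(C[0]-R*np.cos(th+a0))),p[2]+C[1]+R*np.sin(th+a0)]
swing([.77],p0,.03)
g=cv2.cvtColor(env.camera("side"),cv2.COLOR_RGB2GRAY);x0,y0=325,118
cv2.imwrite("pics/e4_side.png",g)
L=cv2.createLineSegmentDetector().detect(g[y0:175,x0:400])[0][:,0]+[x0,y0,x0,y0]
for l in L:
    if np.hypot(l[2]-l[0],l[3]-l[1])>14: print("seg",np.round(l,1),"ang %.1f"%(np.degrees(np.arctan2(l[3]-l[1],l[2]-l[0]))%180))
EY=np.array([-EX[1],EX[0]])
for th in(.70,.77,.84):
  for v in(-.09,.09):
    P=[proj("side",[*(HINGE-EX*r*np.cos(th)+EY*v),HZ+r*np.sin(th)+.005]) for r in(.165,.02)]
    d=P[1]-P[0];print(th,v,np.round(P,1).tolist(),"ang %.1f"%np.degrees(np.arctan2(d[1],d[0])))
E
```

```text
th 0.77 z 0.2238 err [-0.2 -0.   0.1] F [-2.4 -3.5  0.8] op 0.114 gf 60 t 24.5
seg [325.4 159.  339.4 160.6] ang 6.5
seg [339.8 160.7 352.4 173.1] ang 44.4
seg [359.7 149.6 339.6 129.6] ang 44.9
seg [384.6 140.8 371.2 129.3] ang 40.6
seg [329.4 120.2 355.6 119.5] ang 178.3
seg [369.4 151.6 394.4 151.4] ang 179.5
0.7 -0.09 [[326.0, 147.5], [360.4, 178.2]] ang 41.7
0.7 0.09 [[336.2, 128.2], [367.0, 156.1]] ang 42.2
0.77 -0.09 [[328.5, 145.1], [360.8, 177.9]] ang 45.5
0.77 0.09 [[338.5, 126.0], [367.3, 155.8]] ang 46.1
0.84 -0.09 [[331.2, 142.9], [361.1, 177.7]] ang 49.3
0.84 0.09 [[340.9, 123.9], [367.6, 155.6]] ang 50.0
```

The edge slope gives about 0.75 and the hand pose about 0.765. Both lie inside the 0.725–0.813 window, so I hand in.

```bash
python3 - <<'E'
from h import *
st("end");print(env.close_job())
E
```

```text
end t24.6 [0.5552 0.1461 0.2238] F [-2.2 -4.7  1.3] op 0.118 gf 60 j [ 0.14  0.19 -0.15  1.23  0.    1.95]
the job is handed in; nothing more can be done
None
```

The job is handed in at about 25 s: the steel rod stands in the larger cup, down on its floor and released, and the cover was swung to about 1.0–1.09 rad and is held by its bar at about 0.76 rad, roughly 8° short of balance; these angles are my own measurements, as no verdict came back.

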